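Lock the neck cradle's cross pin with its spring cotter

TASK

Lock the steel cross pin of the lute-neck cradle: take the large spring cotter (one straight leg, one bowed leg, tall looped eye) from the wooden rack, not the short one or the plain pin, and push its straight leg straight down through the hole in the end of the cross pin until the bow snaps over the pin and the cotter is fully home. Either side for the bow is fine; let go of it when it is locked.

Things in the scene. Friction and masses are not known exactly. Their poses are not given: they have to be found in the camera images.
- cotter: Large spring cotter, bent steel wire, 100 g, hanging upright by its eye in a wooden rack. Origin: centre of the eye's underside, level with the rack top (100 mm up). z up. Straight leg: 7 mm round, from the origin down to z = -82 mm. Bowed leg: on the +x side, in the x-z plane, 6 mm wire; bulges to x = 28 mm at z = -16, bends in to x = 11 at z = -34, flares to x = 30 at its end, z = -51.
- cotter_eye (a point): Grip point of the cotter, 26 mm above its origin, same axes. The eye is a closed oblong loop 44 mm tall, 26 mm wide along x, 16 mm thick along y: grip it across y. The rack holds a row along the cotter's x, 85 mm apart; the others are a short cotter (eye 26 mm tall, leg 50 mm) and a plain T-headed pin. Slot 11 mm wide; lift 90 mm straight up to clear it.
- cotter_bow (a joint): How far the bowed leg is sprung away from the straight leg, rad. 0 relaxed; it springs back by itself. It reads up to about 0.25 while the bow passes the widest part of the cross pin (a push of about 10 N, eye's underside 50 to 30 mm above the pin's axis) and falls below 0.1 when it has snapped in underneath and is let go.
- cross_hole (a point): Middle of the upright hole in the cradle's level steel cross pin (40 mm thick, axis 100 mm up). z up, x across the pin, y along it to the wooden cheek 76 mm off, 128 mm high. Hole 13 mm in x, 16 in y; from z = 6 its mouth widens at 45 degrees. The cotter's x must lie along +x or -x. Home: eye's underside at z = 16 to 17 mm, leg out below, the bow's inward bend under the pin.
There are look-alikes about, which are no part of the job. What is shaped like the cotter but green is not meant.

How it is judged:
By the outcome, as a careful person would: the job done as asked, in the order asked, and still so for the second after the job is handed in, with the robot touching nothing.
It also fails if it takes over 43 s, if anything falls off the work surface, if the arm or the gripper's body presses on something with over 40 N, if the wrist force passes 120 N, or if a joint passes its speed limit or range.

ROBOT

A 7-joint arm with a two-finger parallel gripper is mounted at the origin on the work surface. World frame = base frame: x ahead of the robot, y to its left, z up, the work surface at z = 0. Lengths are in m, angles in rad, forces in N, time in s.
With the tool pointing down it reaches from about 0.4 to 0.875 m from the base axis. Payload 19.3 kg.
Tool frame: the origin (TCP) lies where the fingers leave the gripper's body, on its centre line; the fingertips stand bot.tip_reach ahead of it and the grasp point (between the pads) lies 54 mm ahead of it (bot.tip_reach is the distance from the TCP to the fingertips, in m); z points along the fingers, y is the line along which they close (so a half turn about z gives the same grasp; the last joint's range is limited). The gripper opens to 85 mm and grips with 20 to 120 N. Pads are 22 mm wide; open, the fingers measure 114 mm over their backs; the gripper's body (76 mm by 85 mm) begins 54 mm behind the grasp point. The pads swing forward as they close: fully open they stand 13 mm farther back than shut.
Start: joints at [1.149, 0.521, -0.036, 1.599, 0.021, 1.021, -0.113], TCP at [0.215, -0.587, 0.304] pointing down, gripper open.
Joint ranges: [-2.91, 2.91], [-0.3, 2.13], [-1.5, 1.42], [0.17, 2.43], [-1.26, 4.41], [0.16, 1.93], [-2.52, 2.52]. Speed limits (rad/s): [1.89, 1.89, 2.39, 2.39, 3.01, 3.01, 3.01].

INTERFACE

Orientations are given as [roll, pitch, yaw] about the fixed x, y, z axes, in that order (R = Rz(yaw) Ry(pitch) Rx(roll)).
In Python, from workcell import bot gives the robot as it stands. The module is installed in compiled form; this text tells all that it offers.
- The arm moves only by the shell command python3 -m jog 'ROWS' [FORCE]. ROWS is JSON, a list that holds one entry, the list of rows, each a list of 7 numbers: the shift along the tool's x, y, z in mm, then the turn, a rotation vector about the tool's x, y, z in rad, then the opening, from 0 (shut) to 1 (fully open). In form: [[[tx, ty, tz, wx, wy, wz, fingers], ...]]. A call has 1 to 5 rows; each row shifts and turns the commanded pose from where the row before left it, along the tool's axes as they then stand; what a row does not reach is not made up. A row lasts 1/10 s, in which the tool goes at most 50 mm and 8.59 degrees, less where a joint would pass 70% of its speed; a pose out of reach is approached as far as the arm can. A call is refused whole if a number of a shift passes 50 or a number of a turn 0.15, either way. A call with a gripper value outside its range is refused whole. The fingers move at their own pace and stop on an object; FORCE is the grip in N (left out, the last holds). Time passes only in rows, so rows that do not move let the fingers close. It gives the time, the measured TCP pose, the force, the opening and the grip force at its end, in the units of the state.
- bot.observe(): the state, without advancing time (a new reading comes with each control period).
- bot.grab_frame(name): name is "scene" or "top" or "wrist"; returns a dict with "img" (400x640x3 uint8, red, green, blue), "intrinsics" (3x3 intrinsics, pixels), "R" (3x3) and "t" (3): a world point X has camera coordinates R X + t; the wrist camera has in their place "tool_from_camera" (4x4, takes a point from camera to tool coordinates, whose origin is the TCP and whose axes are the flange's). Camera axes: x right, y down, z forward; pixel columns grow to the right and rows downward; lengths in m; the calibration is good to about 2 mm. A picture is of the moment at which its call begins: read the wrist's pose just before it. There is no depth.
- bot.job_done(): hands the job in; it is judged then, once.
Trained networks look in a picture, given as the dict that the camera call returned (one of the last four; its "shot" number tells which), for a name from the list of things; names that differ only in an ending like _2 or _b are one class to them, and where a whole thing is asked for, a point or a joint stands for the part that bears it (a point fixed in the world has none). Each returns a list of dicts, best first, with "conf" (0 to 1); they miss things now and then, are a little off and sometimes report something else, mostly with a low value. They report only what shows in the picture. A call takes as long as a camera call. They do not tell look-alikes from the thing itself.
- bot.trace(query, picture): "region" (400x640 bool, what is visible of it).
- bot.spot_point(query, picture): "xyz" ([x, y, z] in m, in world coordinates, good to about 4 mm: a listed point, or the origin of a listed thing).
The state is a dict: "clock": time; "qpos": joint angles; "qd": joint speeds; "joint_efforts": joint torques, N m; "position": TCP position; "tool_rot": TCP orientation; "force": force on the tool from outside, world axes, zero at the start; "moment": the same for the moment, N m; "grip_width": finger opening in m; "finger_force": force on a finger pad.
Only numpy, scipy, OpenCV 4.12 (cv2) and the standard library are available. Lean on these libraries where they do the work, as an engineer would, in place of code of your own. Each camera call takes 0.05 s, during which the arm holds its last target. There are 200 camera calls.

## Working session

There is one attempt and no reset: what is moved stays moved. The work goes in short steps, Python scripts to look and compute and a shell command to move; the robot and the scene stay as the last step left them, time stands still between calls to the robot, and variables do not carry over. Pictures are saved under pics/ and viewed, at most 10 in all, crops included, and the job is handed in when it is done.

```bash
mkdir -p pics
cat > h.py <<'E'
import numpy as np, cv2
from workcell import bot
def px(X,f):
    c=f["R"]@np.array(X)+f["t"]; p=np.array(f["intrinsics"])@c; return p[:2]/p[2]
def save(f,n): cv2.imwrite(f"pics/{n}.png",f["img"][:,:,::-1])
def look(name,qs):
    f=bot.grab_frame(name)
    for q in qs:
        for d in bot.spot_point(q,f)[:5]:
            print(name,q,round(d["conf"],2),np.round(d["xyz"],4), np.round(px(d["xyz"],f)) if "R" in f else "")
    return f
E
python3 - <<'E'
from h import *
o=bot.observe(); print(o["clock"],o["position"],o["tool_rot"],o["force"],bot.tip_reach)
for n in ("scene","top"):
    f=look(n,["cotter","cotter_eye","cross_hole"]); save(f,n+"0")
E
```

```text
0.0 [ 0.21525954 -0.58649913  0.30330911] [-3.14047829e+00  9.35733566e-05  3.51819313e-01] [ 0.20755352  0.09399954 -1.0528498 ] 0.0726
scene cotter 0.94 [ 0.2252 -0.3838  0.0044] [173. 271.]
scene cotter 0.55 [ 0.3237 -0.2059  0.004 ] [261. 250.]
scene cotter 0.5 [ 0.5089 -0.1283  0.1003] [346. 229.]
scene cotter_eye 0.83 [ 0.3351 -0.2319  0.0078] [257. 256.]
scene cotter_eye 0.75 [ 0.5089 -0.1354  0.1244] [345. 222.]
scene cotter_eye 0.65 [ 0.2083 -0.4     0.0088] [162. 271.]
scene cross_hole 0.72 [0.5845 0.1805 0.0998] [441. 185.]
top cotter 0.86 [ 0.3236 -0.2067  0.0106] [373. 236.]
top cotter 0.62 [ 0.2222 -0.3804  0.0084] [445. 281.]
top cotter 0.59 [ 0.5084 -0.138   0.0998] [349. 151.]
top cotter_eye 0.8 [ 0.3358 -0.2295  0.006 ] [382. 231.]
top cotter_eye 0.8 [ 0.2123 -0.3987  0.0103] [453. 285.]
top cotter_eye 0.46 [ 0.5127 -0.1338  0.1284] [348. 146.]
top cross_hole 0.88 [0.582  0.179  0.1018] [205. 114.]
```

View pics/scene0.png

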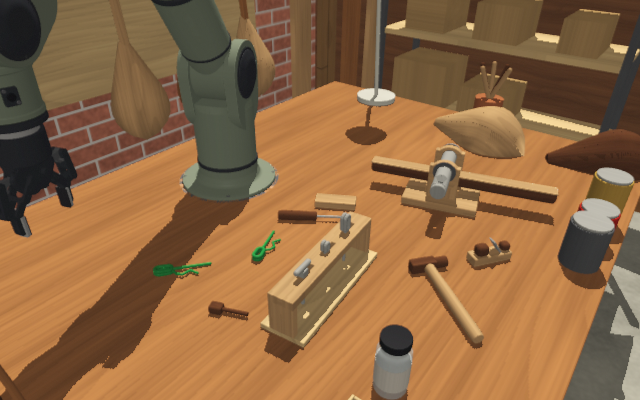

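Run:
```python
import cv2,numpy as np
a=cv2.imread("pics/scene0.png")[130:290,260:510]; b=cv2.imread("pics/top0.png")[60:220,150:400]
cv2.imwrite("pics/crop0.png",np.vstack([cv2.resize(i,None,fx=1.85,fy=1.85,interpolation=cv2.INTER_CUBIC) for i in (a,b)]))
```

```text
(no output)
```

View pics/crop0.png

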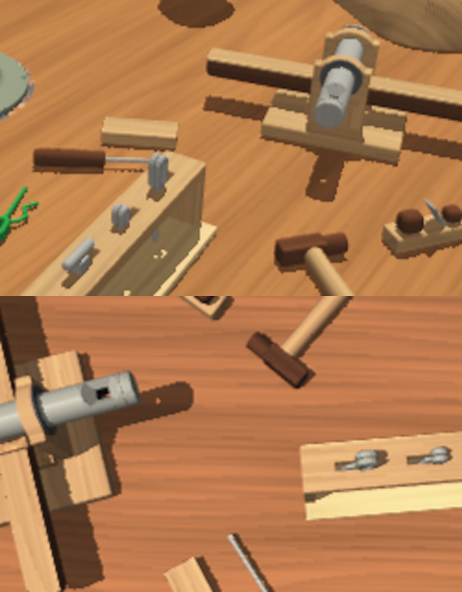

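Large cotter at scene pixel (346,222): tall eye, far end of the rack. Short cotter at (325,247), T-pin at (302,270). The green look-alikes lie at (180,270) and (265,247). The large one fits the description (tallest eye, grey, in the rack). The hole is at (441,185). Next I compute the yaws of the rack and pin from the top view.

```bash
cat >> h.py <<'E'
def unproj(p,z,f):
    d=f["R"].T@(np.linalg.inv(f["intrinsics"])@np.array([p[0],p[1],1.])); c=-f["R"].T@f["t"]
    return c+d*(z-c[2])/d[2]
E
python3 - <<'E'
from h import *
f=bot.grab_frame("top")
C=lambda x,y:(150+x/1.85,60+(y-296)/1.85)
for n,p,z in [("edgeA",C(300,447),.1),("edgeA2",C(462,430),.1),("edgeB",C(303,492),.1),("edgeB2",C(462,478),.1),("slotL",C(335,466),.1),("slotR",C(376,461),.1),("pin top",C(0,407),.11),("pin top2",C(128,372),.11),("pinbot",C(45,430),.09),("pinbot2",C(136,404),.09),("hole",C(103,393),.115)]:
    print(n,np.round(unproj(p,z,f),4))
g=bot.grab_frame("top")
big=cv2.resize(g["img"][100:200,310:470,::-1],None,fx=5,fy=5,interpolation=cv2.INTER_CUBIC); cv2.imwrite("pics/rack.png",big)
E
```

```text
edgeA [ 0.5269 -0.0573  0.1   ]
edgeA2 [ 0.5528 -0.2482  0.1   ]
edgeB [ 0.4734 -0.0625  0.1   ]
edgeB2 [ 0.4955 -0.2491  0.1   ]
slotL [ 0.5054 -0.0993  0.1   ]
slotR [ 0.5128 -0.1475  0.1   ]
pin top [0.5621 0.2962 0.11  ]
pin top2 [0.6082 0.1477 0.11  ]
pinbot [0.541  0.2501 0.09  ]
pinbot2 [0.5759 0.1421 0.09  ]
hole [0.5807 0.1742 0.115 ]
```

View pics/rack.png

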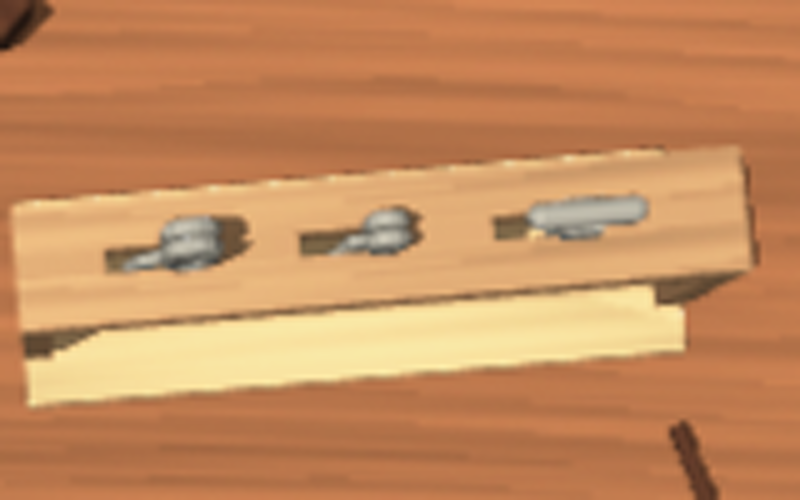

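The crop shows the large cotter leftmost, at (190,240), with its bow to the left (world +y). The short cotter is at (385,232) and the T-pin at (585,210). Rack yaw is about 97°, and the pin's x axis is at about 17.5°. I'll grasp at tool yaw 97°.

```bash
cat >> h.py <<'E'
from scipy.spatial.transform import Rotation as Ro
def togo(xyz,yaw_deg):
    o=bot.observe(); R=Ro.from_euler("xyz",o["tool_rot"]); T=Ro.from_euler("xyz",[np.pi,0,np.radians(yaw_deg)])
    print("t",o["clock"],"pos",np.round(o["position"],4),"yaw",np.round(np.degrees(o["tool_rot"]),2),"F",np.round(o["force"],1),"grip",o["grip_width"],o["finger_force"])
    print("shift mm",np.round(R.inv().apply(np.array(xyz)-o["position"])*1000,1),"turn",np.round((R.inv()*T).as_rotvec(),4),"shift after turn",np.round(T.inv().apply(np.array(xyz)-o["position"])*1000,1))
E
python3 -m jog '[[[31,-23,3,0,0,0,1],[31,-23,3,0,0,0,1],[31,-23,3,0,0,0,1],[31,-23,3,0,0,0,1],[31,-23,3,0,0,0,1]]]' 40
python3 -m jog '[[[31,-23,3,0,0,0,1],[31,-23,3,0,0,0,1],[31,-23,3,0,0,0,1],[31,-23,3,0,0,0,1],[31,-23,3,0,0,0,1]]]'
python3 -m jog '[[[31,-23,3,0,0,0,1],[31,-23,3,0,0,0,1],[31,-23,3,0,0,0,1],[31,-23,3,0,0,0,1]]]'
python3 -m jog '[[[0,0,0,0,0,-0.149,1],[0,0,0,0,0,-0.149,1],[0,0,0,0,0,-0.149,1],[0,0,0,0,0,-0.149,1],[0,0,0,0,0,-0.149,1]]]'
python3 -m jog '[[[0,0,0,0,0,-0.149,1],[0,0,0,0,0,-0.149,1],[0,0,0,0,0,-0.149,1],[0,0,0,0,0,-0.149,1],[0,0,0,0,0,0,1]]]'
python3 -c "
from h import *
togo([.51,-.134,.27],97.2)"
```

```text
clock: 1.0
position: [0.3219, -0.424, 0.289]
tool_rot: [3.141, -0.0, 0.352]
force: [0.8, -1.2, -0.3]
grip_width: 0.0855
finger_force: 0.0
clock: 1.5
position: [0.4278, -0.2626, 0.274]
tool_rot: [3.141, -0.0, 0.352]
force: [0.8, -0.9, 0.1]
grip_width: 0.0854
finger_force: 0.0
clock: 1.9
position: [0.5126, -0.1335, 0.262]
tool_rot: [3.141, -0.0, 0.352]
force: [0.1, -0.7, 0.5]
grip_width: 0.0856
finger_force: 0.0
clock: 2.4
position: [0.5119, -0.1349, 0.262]
tool_rot: [3.141, 0.0, 1.103]
force: [-0.5, 0.1, 0.4]
grip_width: 0.0851
finger_force: 0.0
clock: 2.9
position: [0.5118, -0.1351, 0.2619]
tool_rot: [3.141, -0.0, 1.695]
force: [-0.3, -0.7, -0.7]
grip_width: 0.0854
finger_force: 0.0
t 2.9 pos [ 0.5118 -0.1351  0.2619] yaw [ 1.7999e+02 -1.0000e-02  9.7130e+01] F [-0.3 -0.7 -0.7] grip 0.08535502033225274 0.0
shift mm [ 1.3 -1.6 -8.1] turn [ 0.0001 -0.0002 -0.0012] shift after turn [ 1.3 -1.6 -8.1]
```

```bash
cat >> h.py <<'E'
def wcam():
    o=bot.observe(); f=bot.grab_frame("wrist"); M=np.eye(4); M[:3,:3]=Ro.from_euler("xyz",o["tool_rot"]).as_matrix(); M[:3,3]=o["position"]
    W=np.linalg.inv(M@np.array(f["tool_from_camera"])); g=dict(f); g["R"]=W[:3,:3]; g["t"]=W[:3,3]; return f,g
E
python3 - <<'E'
from h import *
f,g=wcam(); save(f,"w1")
for q in ("cotter_eye","cotter"):
    for d in bot.spot_point(q,f)[:3]: print(q,round(d["conf"],2),np.round(d["xyz"],4),np.round(px(d["xyz"],g)))
E
```

```text
cotter_eye 0.86 [ 0.5111 -0.1345  0.1251] [317. 210.]
cotter_eye 0.61 [ 0.3389 -0.2338  0.0089] [166. 238.]
cotter 0.87 [ 0.3289 -0.2074  0.0091] [157. 217.]
cotter 0.66 [ 0.5083 -0.1351  0.0984] [314. 199.]
```

View pics/w1.png

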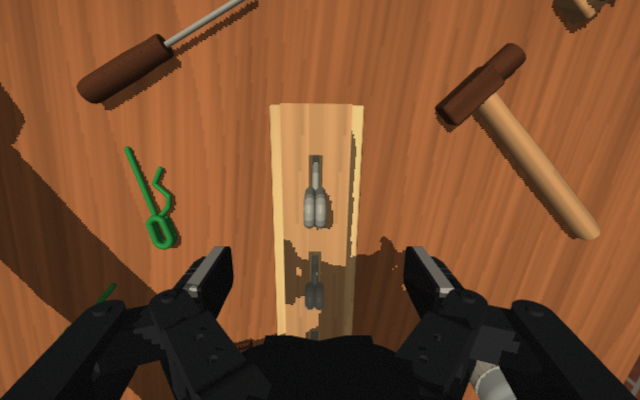

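The wrist view shows the large eye at (316,208) with its slot aligned to the tool, and the estimate agrees with the TCP within 1 mm. Descending 82 mm and gripping.

```bash
python3 -m jog '[[[0,0,25,0,0,0,1],[0,0,25,0,0,0,1],[0,0,20,0,0,0,1],[0,0,12,0,0,0,1],[0,0,0,0,0,0,1]]]' 60
python3 -m jog '[[[0,0,0,0,0,0,0],[0,0,0,0,0,0,0],[0,0,0,0,0,0,0],[0,0,0,0,0,0,0],[0,0,0,0,0,0,0]]]' 60
python3 -m jog '[[[0,0,0,0,0,0,0],[0,0,0,0,0,0,0],[0,0,0,0,0,0,0]]]'
```

```text
clock: 3.55
position: [0.5114, -0.1347, 0.1788]
tool_rot: [-3.14, -0.001, 1.691]
force: [0.2, -0.2, 0.5]
grip_width: 0.0853
finger_force: 0.0
clock: 4.05
position: [0.5117, -0.135, 0.1803]
tool_rot: [-3.142, 0.0, 1.692]
force: [-3.3, 0.3, 12.9]
grip_width: 0.0151
finger_force: 58.1
clock: 4.35
position: [0.5117, -0.135, 0.1803]
tool_rot: [-3.141, 0.0, 1.693]
force: [-3.5, -0.2, 7.6]
grip_width: 0.0157
finger_force: 58.3
```

```bash
python3 -m jog '[[[0,0,-15,0,0,0,0],[0,0,-25,0,0,0,0],[0,0,-30,0,0,0,0],[0,0,-35,0,0,0,0],[0,0,-30,0,0,0,0]]]' 80
python3 -m jog '[[[0,0,0,0,0,0,0]]]'
python3 - <<'E'
from h import *
f,g=wcam(); save(f,"w2")
for q in ("cotter_eye","cotter"):
    for d in bot.spot_point(q,f)[:3]: print(q,round(d["conf"],2),np.round(d["xyz"],4),np.round(px(d["xyz"],g)))
togo([.583,.178,.31],17.5)
for n in ("scene","top"):
  look(n,["cotter","cotter_eye"])
  look(n,["cross_hole"])
E
```

```text
clock: 4.85
position: [0.5117, -0.1348, 0.3166]
tool_rot: [3.141, 0.0, 1.693]
force: [0.4, 0.1, -0.9]
grip_width: 0.0148
finger_force: 77.9
clock: 4.95
position: [0.5129, -0.135, 0.3186]
tool_rot: [3.136, 0.002, 1.692]
force: [-0.1, -0.4, -1.8]
grip_width: 0.0151
finger_force: 78.0
cotter_eye 0.86 [ 0.3395 -0.2347  0.0075] [185. 221.]
cotter_eye 0.77 [ 0.5148 -0.1341  0.263 ] [322. 266.]
cotter_eye 0.74 [ 0.2079 -0.402   0.0088] [ 99. 312.]
cotter 0.93 [ 0.2253 -0.3798  0.0087] [110. 301.]
cotter 0.84 [ 0.3275 -0.2033  0.0068] [176. 199.]
cotter 0.81 [ 0.5197 -0.1341  0.2366] [329. 243.]
t 5.1 pos [ 0.5115 -0.135   0.3144] yaw [-179.97   -0.     96.97] F [ 0.8 -0.3 -2.3] grip 0.015117275917637613 77.98606038093567
shift mm [302.  109.    4.3] turn [-5.0000e-04  4.0000e-04  1.3871e+00] shift after turn [ 162.3 -277.     4.4]
scene cotter 0.86 [ 0.2245 -0.3829  0.0047] [173. 271.]
scene cotter 0.77 [ 0.5113 -0.1313  0.2333] [349. 176.]
scene cotter 0.61 [ 0.3281 -0.2067  0.0032] [262. 251.]
scene cotter_eye 0.94 [ 0.2076 -0.3972  0.0073] [163. 270.]
scene cotter_eye 0.86 [ 0.5163 -0.1356  0.2579] [351. 167.]
scene cotter_eye 0.62 [0.5839 0.1786 0.1014] [440. 185.]
scene cross_hole 0.94 [0.5855 0.1787 0.1003] [441. 185.]
top cross_hole 0.56 [0.5851 0.177  0.1018] [206. 112.]
```

Held (15 mm grip). Now turn, then stop 60 mm short of the hole for a close look.

```bash
python3 -m jog '[[[0,0,0,0,0,0.14,0],[0,0,0,0,0,0.14,0],[0,0,0,0,0,0.14,0],[0,0,0,0,0,0.14,0],[0,0,0,0,0,0.14,0]]]'
python3 -m jog '[[[0,0,0,0,0,0.14,0],[0,0,0,0,0,0.14,0],[0,0,0,0,0,0.14,0],[0,0,0,0,0,0.14,0],[0,0,0,0,0,0.127,0]]]'
python3 -m jog '[[[14,-35,0,0,0,0,0],[14,-35,0,0,0,0,0],[14,-35,0,0,0,0,0],[14,-35,0,0,0,0,0],[13,-35,0,0,0,0,0]]]'
python3 -m jog '[[[14,-35,0,0,0,0,0],[14,-35,0,0,0,0,0],[5,-32,0,0,0,0,0],[0,0,0,0,0,0,0],[0,0,0,0,0,0,0]]]'
python3 - <<'E'
from h import *
togo([.5843,.1788,.31],17.5)
f,g=wcam(); save(f,"w3")
for q in ("cotter_eye","cotter","cross_hole"):
    for d in bot.spot_point(q,f)[:2]: print(q,round(d["conf"],2),np.round(d["xyz"],4),np.round(px(d["xyz"],g)))
E
```

```text
clock: 6.1
position: [0.5118, -0.1349, 0.3149]
tool_rot: [-3.142, -0.0, 0.987]
force: [-0.6, -0.2, -1.0]
grip_width: 0.0152
finger_force: 77.9
clock: 6.6
position: [0.5118, -0.1348, 0.3149]
tool_rot: [-3.142, -0.0, 0.3]
force: [-0.4, 0.4, -0.6]
grip_width: 0.0148
finger_force: 77.9
clock: 7.1
position: [0.5249, 0.0543, 0.315]
tool_rot: [3.142, -0.0, 0.306]
force: [0.0, -0.1, -1.1]
grip_width: 0.0151
finger_force: 78.2
clock: 7.6
position: [0.5255, 0.1603, 0.3148]
tool_rot: [3.142, 0.0, 0.307]
force: [-0.6, -1.0, -1.3]
grip_width: 0.0152
finger_force: 78.1
t 7.6 pos [0.5255 0.1603 0.3148] yaw [1.80e+02 2.00e-02 1.76e+01] F [-0.6 -1.  -1.3] grip 0.01522369841405403 78.12475562095642
shift mm [61.6  0.2  4.7] turn [0.0001 0.0003 0.0017] shift after turn [61.6  0.1  4.8]
cotter_eye 0.94 [0.5303 0.1574 0.2586] [328. 259.]
cotter 0.86 [0.5287 0.1606 0.2333] [320. 238.]
cross_hole 0.89 [0.582  0.1802 0.1026] [316. 123.]
```

View pics/w3.png

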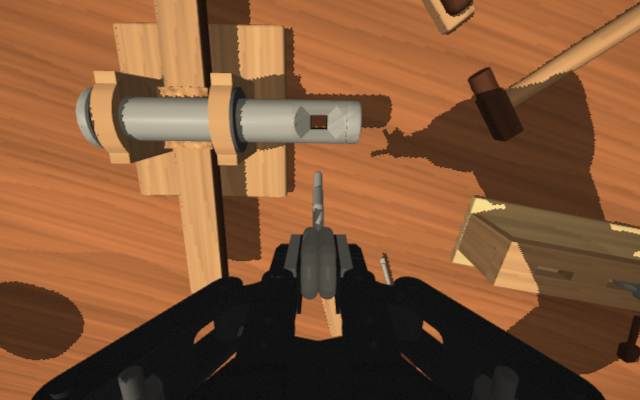

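Run:
```python
from h import *
f,g=wcam(); o=bot.observe(); R=Ro.from_euler("xyz",o["tool_rot"])
print("hole mouth-bottom",np.round(unproj((318.5,122),.106,g),4),"top ctr",np.round(unproj((320,121),.119,g),4))
for n,x,z in [("bow end",30,-51),("bulge",28,-16),("eye -x mid",-13,22),("eye top",0,44),("eye -x up",-9,40)]:
    for dx in (0,4):
        print(n,dx,np.round(px(o["position"]+R.apply(np.array([x+dx,0,54+26-z])/1000),g),1))
for n in ("top","scene"): 
  s=look(n,["cross_hole","cotter","cotter_eye"]); 
  if n=="scene":
    cv2.imwrite("pics/s2.png",cv2.resize(s["img"][100:250,340:540,::-1],None,fx=4,fy=4,interpolation=cv2.INTER_CUBIC))
  for z in (26,0,-82):print("pred",n,z,np.round(px(o["position"]+R.apply(np.array([0,0,80-z])/1000),s),1))
```

```text
hole mouth-bottom [0.5842 0.1769 0.106 ] top ctr [0.5859 0.1761 0.119 ]
bow end 0 [318.4 172.6]
bow end 4 [318.4 167. ]
bulge 0 [318.5 188.6]
bulge 4 [318.5 182. ]
eye -x mid 0 [318.8 286.8]
eye -x mid 4 [318.8 279.9]
eye top 0 [318.9 290.7]
eye top 4 [318.9 282.4]
eye -x up 0 [318.9 302.8]
eye -x up 4 [318.9 295. ]
top cross_hole 0.57 [0.5824 0.1783 0.1032] [206. 113.]
top cotter 0.69 [ 0.2199 -0.3786  0.0114] [445. 282.]
top cotter 0.61 [ 0.3203 -0.2077  0.0124] [373. 237.]
top cotter 0.46 [0.5251 0.157  0.2364] [192. 122.]
top cotter_eye 0.68 [ 0.3345 -0.2265  0.0084] [381. 231.]
top cotter_eye 0.65 [ 0.2094 -0.4007  0.0072] [453. 286.]
top cotter_eye 0.54 [0.5315 0.1622 0.2651] [184. 114.]
pred top 26 [186.1 118.1]
pred top 0 [191.5 122.2]
pred top -82 [205.9 133.3]
scene cross_hole 0.98 [0.5839 0.1794 0.0981] [440. 186.]
scene cotter 0.62 [ 0.3262 -0.2062  0.0034] [262. 250.]
scene cotter 0.61 [0.5285 0.1619 0.2349] [424. 132.]
scene cotter 0.6 [ 0.2247 -0.3812  0.0021] [174. 271.]
scene cotter 0.56 [0.5304 0.1575 0.2587] [425. 124.]
scene cotter_eye 0.67 [ 0.335  -0.231   0.0068] [257. 256.]
scene cotter_eye 0.65 [ 0.2079 -0.3967  0.0083] [163. 270.]
scene cotter_eye 0.57 [0.5285 0.156  0.2582] [424. 124.]
pred scene 26 [423.8 122.2]
pred scene 0 [422.4 132.3]
pred scene -82 [418.3 162.7]
```

View pics/s2.png

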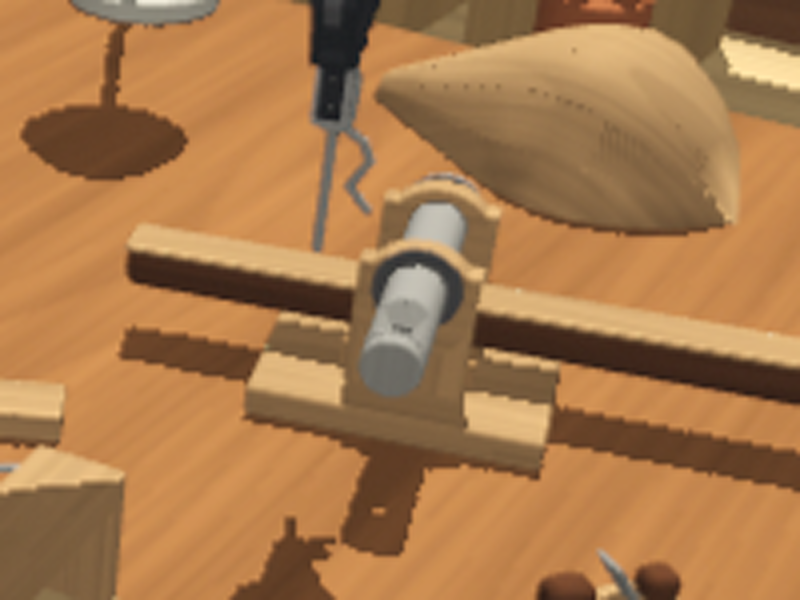

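Leg tip is at crop (318,250), i.e. (419.5,162.5), against a predicted (418.3,162.7): the cotter hangs true in the grip. The hole mouth is at (404,318). Moving above it.

```bash
python3 -m jog '[[[15,0,0,0,0,0.012,0],[20,0,0,0,0,0,0],[16,0.5,5,0,0,0,0],[10,0.5,5,0,0,0,0],[0,0,0,0,0,0,0]]]' 100
python3 -m jog '[[[0,0,0,0,0,0,0],[0,0,0,0,0,0,0]]]'
python3 - <<'E'
from h import *
togo([.5843,.1785,.29],16.9)
o=bot.observe(); R=Ro.from_euler("xyz",o["tool_rot"]); ims=[]
for n,c in (("top",(110,60)),("scene",(380,100))):
    s=bot.grab_frame(n)
    for z in (0,-82): print(n,z,np.round(px(o["position"]+R.apply(np.array([0,0,80-z])/1000),s),1))
    print("hole",px([.5843,.1785,.118],s))
    ims.append(cv2.resize(s["img"][c[1]:c[1]+110,c[0]:c[0]+150,::-1],(400,293),interpolation=cv2.INTER_CUBIC))
f,g=wcam(); ims2=cv2.resize(f["img"][:,:,::-1],(480,300)); 
for d in bot.spot_point("cross_hole",f)[:2]: print(d["conf"],d["xyz"])
cv2.imwrite("pics/c3.png",np.vstack([np.hstack(ims),np.hstack([ims2,np.zeros((300,320,3),np.uint8)])]))
E
```

```text
clock: 8.75
position: [0.5846, 0.1769, 0.3038]
tool_rot: [-3.141, 0.001, 0.294]
force: [-1.1, 1.2, -1.0]
grip_width: 0.0144
finger_force: 98.4
clock: 8.95
position: [0.5839, 0.1767, 0.3051]
tool_rot: [3.142, 0.0, 0.294]
force: [-0.0, -0.9, -1.3]
grip_width: 0.0147
finger_force: 98.4
t 8.95 pos [0.5839 0.1767 0.3051] yaw [180.     0.    16.84] F [-0.  -0.9 -1.3] grip 0.014650766248524275 98.37899923324585
shift mm [ 0.9 -1.6 15.1] turn [ 0.0001  0.0001 -0.0011] shift after turn [ 0.9 -1.6 15.1]
top 0 [185.5  92.7]
top -82 [200.2 106.8]
hole [203.31788193 110.32574434]
scene 0 [447.2 140. ]
scene -82 [442.2 170.4]
hole [441.15504383 179.06207164]
0.76 [0.5809, 0.1806, 0.0986]
```

View pics/c3.png

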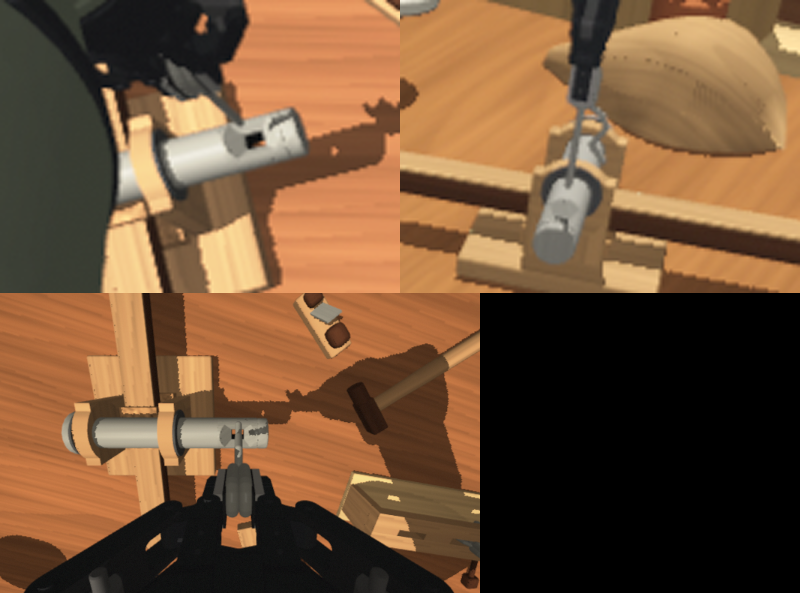

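Top view: the leg line (220,98)→(238,118) extends onto the hole at (255,138). Scene view: the leg tip at (569,188) heads for the mouth at (562,213). Aligned, so descending.

```bash
python3 -m jog '[[[0,-0.5,10,0,0,0,0],[0,0,10,0,0,0,0],[0,0,10,0,0,0,0],[0,0,0,0,0,0,0]]]'
python3 -m jog '[[[0,0,10,0,0,0,0],[0,0,10,0,0,0,0],[0,0,8,0,0,0,0],[0,0,0,0,0,0,0],[0,0,0,0,0,0,0]]]'
```

```text
clock: 9.55
position: [0.5835, 0.1771, 0.2729]
tool_rot: [3.142, 0.003, 0.294]
force: [0.4, -0.4, -0.6]
grip_width: 0.0149
finger_force: 98.4
clock: 10.05
position: [0.5842, 0.1773, 0.2468]
tool_rot: [-3.142, 0.0, 0.294]
force: [1.0, 0.7, -1.2]
grip_width: 0.0152
finger_force: 98.4
```

The tip is at z = 85 mm, inside the hole with no contact force. Pushing on.

```bash
python3 -m jog '[[[0,0,7,0,0,0,0],[0,0,7,0,0,0,0],[0,0,6,0,0,0,0],[0,0,0,0,0,0,0]]]' 120
python3 -m jog '[[[0,0,6,0,0,0,0],[0,0,6,0,0,0,0],[0,0,6,0,0,0,0],[0,0,0,0,0,0,0]]]'
python3 -m jog '[[[0,0,5,0,0,0,0],[0,0,3,0,0,0,0],[0,0,2,0,0,0,0],[0,0,0,0,0,0,0],[0,0,0,0,0,0,0]]]'
```

```text
clock: 10.45
position: [0.5842, 0.1773, 0.2261]
tool_rot: [-3.142, 0.0, 0.294]
force: [2.3, 0.3, -1.1]
grip_width: 0.0143
finger_force: 117.2
clock: 10.85
position: [0.584, 0.1772, 0.2077]
tool_rot: [-3.142, 0.001, 0.294]
force: [5.5, 1.4, -6.1]
grip_width: 0.0147
finger_force: 116.9
clock: 11.35
position: [0.584, 0.1772, 0.1987]
tool_rot: [3.142, 0.001, 0.294]
force: [2.2, 0.5, -4.6]
grip_width: 0.0145
finger_force: 117.0
```

```bash
python3 -m jog '[[[0,0,2,0,0,0,0],[0,0,0,0,0,0,0],[0,0,0,0,0,0,0]]]'
python3 -m jog '[[[0,0,1.5,0,0,0,0],[0,0,0,0,0,0,0],[0,0,0,0,0,0,0]]]'
python3 - <<'E'
from h import *
for n in ("scene","wrist"):
  look(n,["cotter","cotter_eye","cross_hole"])
E
```

```text
clock: 11.65
position: [0.5842, 0.1773, 0.197]
tool_rot: [3.142, -0.0, 0.294]
force: [0.6, 0.2, 0.4]
grip_width: 0.015
finger_force: 117.6
clock: 11.95
position: [0.5848, 0.1775, 0.1959]
tool_rot: [-3.141, -0.002, 0.294]
force: [4.5, 1.2, 5.1]
grip_width: 0.0146
finger_force: 118.5
scene cotter 0.89 [ 0.2224 -0.3818  0.005 ] [173. 270.]
scene cotter 0.78 [ 0.3258 -0.206   0.0042] [262. 250.]
scene cotter 0.64 [0.5876 0.1787 0.1143] [442. 181.]
scene cotter_eye 0.81 [ 0.2047 -0.401   0.0067] [160. 271.]
scene cotter_eye 0.76 [ 0.336  -0.2311  0.0103] [258. 255.]
scene cross_hole 0.95 [0.5812 0.1798 0.1011] [439. 184.]
wrist cotter 0.69 [0.5887 0.1752 0.1173] 
wrist cotter_eye 0.83 [0.5881 0.1721 0.1401] 
wrist cross_hole 0.87 [0.5799 0.1769 0.1007] 
wrist cross_hole 0.24 [0.5883 0.1748 0.1426]
```

```bash
python3 -m jog '[[[0,0,1.5,0,0,0,0],[0,0,0,0,0,0,0],[0,0,0,0,0,0,0]]]'
```

```text
clock: 12.65
position: [0.5849, 0.1776, 0.1948]
tool_rot: [-3.141, -0.002, 0.294]
force: [3.4, 1.3, 12.2]
grip_width: 0.015
finger_force: 119.9
```

Seated against a rising reaction. Release with a partial opening to stay clear of the cheek, then lift.

```bash
python3 -m jog '[[[0,0,-1,0,0,0,0],[0,0,0,0,0,0,0.5],[0,0,0,0,0,0,0.5],[0,0,0,0,0,0,0.5],[0,0,0,0,0,0,0.5]]]'
python3 -m jog '[[[0,0,-15,0,0,0,0.5],[0,0,-25,0,0,0,0.5],[0,0,-30,0,0,0,0.5],[0,0,-30,0,0,0,0.5],[-40,0,0,0,0,0,0.5]]]'
python3 -m jog '[[[-40,0,0,0,0,0,0.5],[-40,0,0,0,0,0,0.5],[0,0,0,0,0,0,0.5],[0,0,0,0,0,0,0.5]]]'
python3 - <<'E'
from h import *
s=look("scene",["cotter","cotter_eye","cross_hole"]); a=cv2.resize(s["img"][130:230,370:500,::-1],(400,308),interpolation=cv2.INTER_CUBIC)
w,g=wcam()
for q in ("cotter","cotter_eye"):
    for d in bot.spot_point(q,w)[:2]: print("w",q,round(d["conf"],2),np.round(d["xyz"],4))
cv2.imwrite("pics/end.png",np.hstack([a,cv2.resize(w["img"][0:308,120:520,::-1],(400,308))]))
E
```

```text
clock: 13.15
position: [0.5839, 0.1772, 0.1946]
tool_rot: [3.142, 0.001, 0.294]
force: [0.4, -0.1, 0.2]
grip_width: 0.0424
finger_force: 0.0
clock: 13.65
position: [0.5491, 0.1672, 0.2994]
tool_rot: [-3.14, -0.008, 0.293]
force: [-0.5, 0.0, -0.8]
grip_width: 0.043
finger_force: 0.0
clock: 14.05
position: [0.4694, 0.1425, 0.2963]
tool_rot: [3.141, -0.002, 0.294]
force: [1.5, -0.0, -0.0]
grip_width: 0.0429
finger_force: 0.0
scene cotter 0.81 [ 0.3254 -0.2077  0.002 ] [261. 251.]
scene cotter 0.7 [ 0.2235 -0.3805  0.0012] [174. 271.]
scene cotter 0.46 [0.5903 0.1796 0.1167] [443. 180.]
scene cotter_eye 0.73 [0.5891 0.1733 0.1428] [443. 172.]
scene cotter_eye 0.64 [ 0.3346 -0.2285  0.0072] [258. 255.]
scene cotter_eye 0.56 [ 0.21   -0.3961  0.0051] [164. 271.]
scene cross_hole 0.57 [0.585  0.1801 0.104 ] [441. 184.]
w cotter 0.93 [0.5898 0.1754 0.117 ]
w cotter 0.57 [ 0.331  -0.2066  0.0075]
w cotter_eye 0.72 [ 0.3378 -0.2341  0.0087]
```

View pics/end.png

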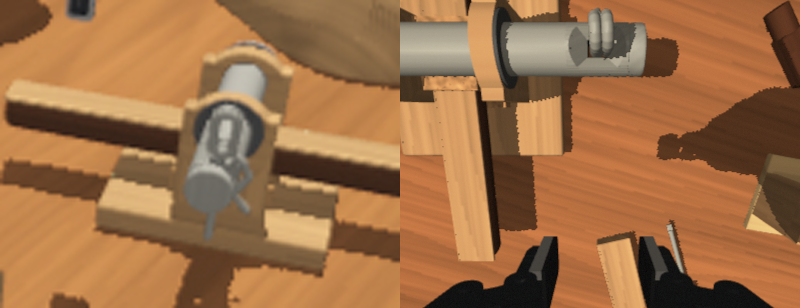

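The cotter stands upright in the hole with its eye at (230,130) and its underside at about z = 117 mm. The leg is out below at (210,220), and the bow wraps the pin's right side with its end flaring out at (245,205) under the pin. It is locked and released.

```bash
python3 -c "
from workcell import bot
print(bot.job_done())"
```

```text
the job is handed in; nothing more can be done
None
```

The large cotter is pushed home through the cross pin, with its bow snapped under the pin and the gripper clear; I handed the job in at about 14 s on the robot clock, and no verdict came back.

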